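# Move the assay reagents into the cooling block in the same order

## Task

The four reagents for the residue assay stand in the white storage rack and must be kept cold: move them one by one into the aluminium cooling block, in the same order counted from the green ends (the bottle nearest the green end of the storage rack goes into the socket nearest the green end of the block, the next one into the next socket, and so on). Stand each bottle upright at the bottom of its socket, never tipping it or dropping it from a height, and do not disturb the petri dish or the graduated cylinder.

Things in the scene. Friction and masses are not known exactly. Their poses are not given: they have to be found in the camera images.
- bottle_blue: clear glass vial with a dark blue screw cap, 27 mm across and 54 mm tall (cap 24 mm across, the top 14 mm); loose, under 0.08 kg, stands upright in a socket of the storage rack at the start. Origin: centre of its underside, z up.
- bottle_yellow: small reagent bottle with a yellow-orange screw cap, 31 mm across and 59 mm tall (cap 31 mm across, the top 19 mm); loose, under 0.08 kg, stands upright in a socket of the storage rack at the start. Origin: centre of its underside, z up.
- bottle_black: amber dropper bottle with a black rubber bulb, 96 mm tall: body 28 mm across up to 56 mm, collar 19 mm across from 54 to 66 mm, bulb 12 mm across above that; loose, under 0.08 kg, stands upright in a socket of the storage rack at the start. Origin: centre of its underside, z up.
- bottle_red: amber dropper bottle with a red rubber bulb (its collar is black), 96 mm tall: body 28 mm across up to 56 mm, collar 19 mm across from 54 to 66 mm, bulb 12 mm across above that; loose, under 0.08 kg, stands upright in a socket of the storage rack at the start. Origin: centre of its underside, z up.
- storage_rack: low white plastic rack to the robot's left, 76 x 282 mm, 26 mm high (end caps 32), fixed; four 40 mm round sockets in a row, the bottles stand on its floor 4 mm above the bench. One end cap green, the other grey. Origin: centre of its underside; y along the row to the green end, z up. Socket centres at x = +4 mm, y = +81 (first, at the green end), +27, -27, -81 mm (fourth).
- cooling_block: low aluminium block to the robot's right, turned any way round, 74 x 278 mm, 28 mm high (end grips 29), fixed; four empty 40 mm round sockets in a row, chamfered, 22 mm deep, floor 6 mm above the bench. One end grip green, the other grey. Origin: centre of its underside; y along the row to the green end, z up. Socket centres at x = 0, y = +81 (first, at the green end), +27, -27, -81 mm (fourth).
- clip_blue: blue plastic colour clip, 16 x 30 mm, snapped over the storage rack's edge beside the socket of the bottle with the blue cap, and still there when that has gone; fixed, top 31 mm above the bench. Origin: on the bench below the rack's edge; axes parallel to the rack's; the socket's centre is 42 mm along +x.
- clip_yellow: yellow plastic colour clip, 16 x 30 mm, snapped over the storage rack's edge beside the socket of the bottle with the yellow cap, and still there when that has gone; fixed, top 31 mm above the bench. Origin: on the bench below the rack's edge; axes parallel to the rack's; the socket's centre is 42 mm along +x.
- clip_black: black plastic colour clip, 16 x 30 mm, snapped over the storage rack's edge beside the socket of the bottle with the black bulb, and still there when that has gone; fixed, top 31 mm above the bench. Origin: on the bench below the rack's edge; axes parallel to the rack's; the socket's centre is 42 mm along +x.
- clip_red: red plastic colour clip, 16 x 30 mm, snapped over the storage rack's edge beside the socket of the bottle with the red bulb, and still there when that has gone; fixed, top 31 mm above the bench. Origin: on the bench below the rack's edge; axes parallel to the rack's; the socket's centre is 42 mm along +x.
- cylinder_small: small clear graduated cylinder on a round foot, 33 mm across, 86 mm tall, a bystander. Origin: centre of its underside. It stands under the pipette of a fixed pipette stand, 0.45 m tall, that fills x = 0.30 to 0.46, y = -0.05 to 0.12 m between rack and block: swing across beyond it (x over 0.55 m), TCP 0.25 m up or more.
- dish: clear petri dish with green leaf pieces, 60 mm across and 14 mm tall, bystander between the two racks. Origin: centre of its underside.

How it is judged:
By the outcome, as a careful person would: the job done as asked, in the order asked, and still so for the second after the job is handed in, with the robot touching nothing.
It also fails if it takes over 136 s, if anything falls off the work surface, if the arm or the gripper's body presses on something with over 40 N, if the wrist force passes 120 N, or if a joint passes its speed limit or range.

## Robot

A 6-joint arm with a two-finger parallel gripper is mounted at the origin on a cart in front of the work surface, level with it; the furniture and walls round the work are solid. World frame = base frame: x ahead of the robot, y to its left, z up, the work surface at z = 0. Lengths are in m, angles in rad, forces in N, time in s.
With the tool pointing down it reaches from about 0.35 to 0.975 m from the base axis. Payload 17.4 kg.
Tool frame: the origin (TCP) lies between the finger pads, 19 mm behind the fingertips; this is the grasp point; z points along the fingers, y is the line along which they close (so a half turn about z gives the same grasp; the last joint's range is limited). The gripper opens to 85 mm and grips with 20 to 120 N. Pads are 22 mm wide; open, the fingers measure 114 mm over their backs; the gripper's body (76 mm by 85 mm) begins 54 mm behind the grasp point. The pads swing forward as they close: fully open they stand 13 mm farther back than shut.
Start: joints at [-1.198, 0.116, 1.442, -0, 1.584, -0.038], TCP at [0.27, -0.619, 0.25] pointing down, gripper open.
Joint ranges: [-2.83, 2.83], [-0.83, 2.19], [0.07, 2.5], [-1.14, 4.28], [0.01, 3], [-2.97, 2.97]. Speed limits (rad/s): [1.89, 1.89, 2.22, 3.14, 3.14, 3.14].

## Interface

Orientations are given as a unit quaternion [w, x, y, z].
In Python, from bench import r, camera, boxes_of gives the robot as it stands.
- The arm moves only by the tool play_rows, never from a script. Its arguments are lists of equal length, an entry for each row: "gripper": the closure, from 0 (fully open) to 1 (shut); "travel": the shift along the tool's x, y, z in cm, a list of three; "twist": the turn, a rotation vector about the tool's x, y, z in degrees, a list of three. In form: {"gripper": [gripper, ...], "travel": [[dx, dy, dz], ...], "twist": [[rx, ry, rz], ...]}. A call has 1 to 10 rows; each row shifts and turns the commanded pose from where the row before left it, along the tool's axes as they then stand; what a row does not reach is not made up. A row lasts 1/12 s, in which the tool goes at most 41.7 mm and 7.16 degrees, less where a joint would pass 70% of its speed; a pose out of reach is approached as far as the arm can. A call with a gripper value outside its range is refused whole. The fingers move at their own pace and stop on an object; "newtons" is the grip in N (left out, the last holds). Time passes only in rows, so rows that do not move let the fingers close. It gives the time, the measured TCP pose, the force, the opening and the grip force at its end, in the units of the state.
- r.sense(): the state, without advancing time (a new reading comes with each control period).
- camera(name): name is "scene" or "top" or "wrist"; returns a dict with "frame" (400x640x3 uint8, blue, green, red), "mtx" (3x3 intrinsics, pixels), "dist_coeffs" ([k1, k2, p1, p2, k3] as OpenCV has them; the pictures are not rectified), "rvec" (rotation vector, rad) and "tvec" (3), from world to camera coordinates, as OpenCV has them. Camera axes: x right, y down, z forward; pixel columns grow to the right and rows downward; lengths in m; the calibration is good to about 2 mm. A picture is of the moment at which its call begins. There is no depth.
- r.sign_off(): hands the job in; it is judged then, once.
Trained networks look in a picture, given as the dict that the camera call returned (one of the last four; its "shot" number tells which), for a name from the list of things; names that differ only in an ending like _2 or _b are one class to them, and where a whole thing is asked for, a point or a joint stands for the part that bears it (a point fixed in the world has none). Each returns a list of dicts, best first, with "score" (0 to 1); they miss things now and then, are a little off and sometimes report something else, mostly with a low value. They report only what shows in the picture. A call takes as long as a camera call.
- boxes_of(picture, query): "position" ([column, row] in pixels, amid what is visible of it).
The state is a dict: "time_s": time; "q": joint angles; "qvel": joint speeds; "joint_torque": joint torques, N m; "tcp_pos": TCP position; "eef_rot": TCP orientation; "ft_force": force on the tool from outside, world axes, zero at the start; "moment": the same for the moment, N m; "finger_gap": finger opening in m; "grip_force": force on a finger pad.
Only numpy, scipy, OpenCV 4.12 (cv2) and the standard library are available. Lean on these libraries where they do the work, as an engineer would, in place of code of your own. Each camera call takes 0.05 s, during which the arm holds its last target. There are 200 camera calls.

## Working session

There is one attempt and no reset: what is moved stays moved. The work goes in short steps, Python scripts to look and compute and a tool call to move; the robot and the scene stay as the last step left them, time stands still between calls to the robot, and variables do not carry over. Pictures are saved under pics/ and viewed, at most 14 in all, crops included, and the job is handed in when it is done.

Besides the shell and the picture viewer there is one more tool, called by a JSON object that holds its "api" and its "payload", one argument or row to a line. play_rows: Moves the arm, as the interface text tells. Its arguments: {"type":"object","properties":{"gripper":{"type":"array"},"travel":{"type":"array"},"twist":{"type":"array"},"newtons":{"type":"number"}},"required":["gripper","travel","twist"]}

```bash
ls; mkdir -p pics
cat > h.py <<'E'
import numpy as np, cv2
from scipy.spatial.transform import Rotation as R
from bench import r, camera, boxes_of
def ray(p,px,z):
    u=cv2.undistortPoints(np.array([[px]],float),p["mtx"],np.array(p["dist_coeffs"],float))[0,0]
    Rm=cv2.Rodrigues(np.array(p["rvec"],float))[0]; t=np.array(p["tvec"],float).ravel()
    c=-Rm.T@t; d=Rm.T@np.array([u[0],u[1],1])
    return c+d*(z-c[2])/d[2]
def proj(p,X):
    return cv2.projectPoints(np.array([X],float),np.array(p["rvec"],float),np.array(p["tvec"],float),p["mtx"],np.array(p["dist_coeffs"],float))[0][0,0]
E
python3 - <<'E'
from h import *
s=r.sense(); print({k:np.round(v,3) for k,v in s.items()})
Z=dict(clip_blue=.031,clip_yellow=.031,clip_black=.031,clip_red=.031,storage_rack=.02,cooling_block=.028,bottle_blue=.04,bottle_yellow=.045,bottle_black=.06,bottle_red=.06,dish=.01,cylinder_small=.05)
for n in ("top","scene"):
    p=camera(n); cv2.imwrite(f"pics/{n}0.png",p["frame"])
    for q,z in Z.items():
        for b in boxes_of(p,q)[:2]: print(n,q,round(b["score"],2),np.round(b["position"]),np.round(ray(p,b["position"],z),3))
E
```

```text
pics
{'time_s': np.float64(0.0), 'q': array([-1.198,  0.117,  1.442,  0.   ,  1.584, -0.038]), 'qvel': array([ 0.002,  0.   ,  0.   , -0.001, -0.001,  0.   ]), 'joint_torque': array([-3.0000e-03, -7.3200e+01, -6.3249e+01, -0.0000e+00,  6.0000e-03,
       -0.0000e+00]), 'tcp_pos': array([ 0.269, -0.619,  0.249]), 'eef_rot': array([-0.001,  0.979,  0.204, -0.   ]), 'ft_force': array([0.236, 0.01 , 0.921]), 'moment': array([ 0.032, -0.031, -0.013]), 'grip_force': np.float64(0.0), 'finger_gap': np.float64(0.085)}
top clip_blue 0.46 [196. 216.] [0.431 0.383 0.031]
top clip_yellow 0.4 [192. 203.] [0.467 0.396 0.031]
top clip_black 0.61 [176. 183.] [0.521 0.447 0.031]
top storage_rack 0.88 [206. 205.] [0.463 0.358 0.02 ]
top storage_rack 0.35 [203. 237.] [0.373 0.363 0.02 ]
top cooling_block 0.78 [439. 202.] [ 0.492 -0.304  0.028]
top bottle_blue 0.64 [208. 211.] [0.445 0.348 0.04 ]
top bottle_yellow 0.65 [200. 194.] [0.493 0.373 0.045]
top bottle_black 0.54 [186. 175.] [0.543 0.409 0.06 ]
top dish 0.9 [346. 174.] [ 0.564 -0.039  0.01 ]
scene clip_blue 0.47 [256. 268.] [0.418 0.399 0.031]
scene clip_yellow 0.53 [227. 268.] [0.465 0.43  0.031]
scene clip_black 0.61 [382. 160.] [ 0.469 -0.277  0.031]
scene clip_black 0.45 [199. 271.] [0.504 0.464 0.031]
scene clip_red 0.56 [284. 263.] [0.384 0.358 0.031]
scene storage_rack 0.61 [244. 261.] [0.465 0.383 0.02 ]
scene cooling_block 0.63 [379. 160.] [ 0.48  -0.28   0.028]
scene bottle_blue 0.63 [257. 251.] [0.447 0.363 0.04 ]
scene bottle_yellow 0.61 [232. 249.] [0.488 0.389 0.045]
scene bottle_black 0.58 [203. 248.] [0.521 0.434 0.06 ]
scene bottle_red 0.61 [287. 245.] [0.39  0.338 0.06 ]
scene dish 0.59 [320. 189.] [ 0.54  -0.016  0.01 ]
scene cylinder_small 0.5 [355. 182.] [ 0.438 -0.03   0.05 ]
```

View pics/top0.png

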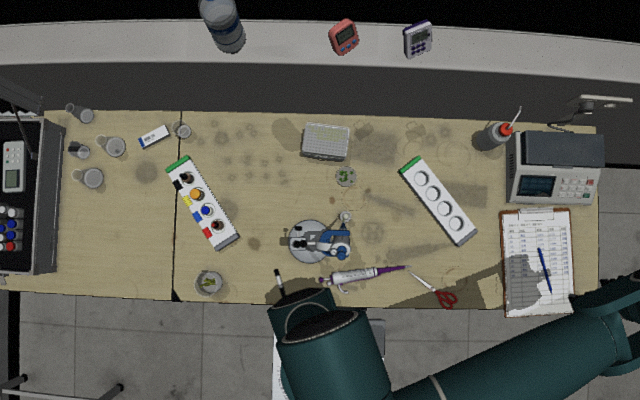

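View pics/scene0.png

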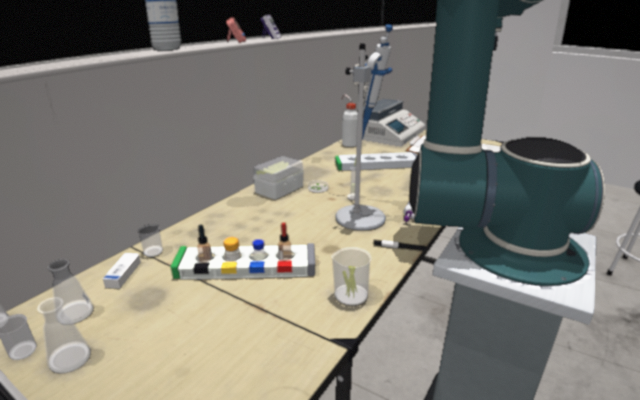

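The top view shows the rack, green end at about (177,160), with black, yellow, blue and red in that order. The block's green end is at about (411,163), its sockets from (422,178) to (457,224). The scene view confirms the order of bottles and clips. I'll refine the axes from a crop.

Run:
```python
from h import *
p=camera("top"); f=p["frame"]; hsv=cv2.cvtColor(f,cv2.COLOR_BGR2HSV)
for nm,(x0,y0,x1,y1),z in (("rack",(155,145,250,260),.029),("block",(390,145,485,255),.0285)):
    m=np.zeros(f.shape[:2],np.uint8); s=hsv[y0:y1,x0:x1]
    m[y0:y1,x0:x1]=((s[...,1]<45)&(s[...,2]>150))
    n,l,st,c=cv2.connectedComponentsWithStats(m)
    k=1+np.argmax(st[1:,4]); pts=np.argwhere(l==k)[:,::-1]
    rc=cv2.minAreaRect(pts.astype(np.float32)); w=[ray(p,b,z)[:2] for b in cv2.boxPoints(rc)]
    print(nm,st[k],np.round(w,3).tolist(),np.round(np.mean(w,0),3))
    g=np.zeros_like(m); g[y0:y1,x0:x1]=(s[...,0]>45)&(s[...,0]<85)&(s[...,1]>110)
    q=np.argwhere(g)[:,::-1]; print("green",len(q),np.round(ray(p,q.mean(0).tolist(),z),3))
a=cv2.resize(f[145:260,155:250],None,fx=4,fy=4,interpolation=cv2.INTER_CUBIC);b=cv2.resize(f[145:260,390:485],None,fx=4,fy=4,interpolation=cv2.INTER_CUBIC)
cv2.imwrite("pics/crop.png",np.hstack([a,b]))
```

```text
rack [ 168  160   68   87 1594] [[0.55, 0.476], [0.595, 0.408], [0.39, 0.266], [0.345, 0.333]] [0.47  0.371]
green 120 [0.579 0.447 0.029]
block [ 403  159   73   84 1965] [[0.57, -0.196], [0.617, -0.253], [0.423, -0.413], [0.377, -0.355]] [ 0.497 -0.304]
green 106 [ 0.595 -0.216  0.028]
```

View pics/crop.png

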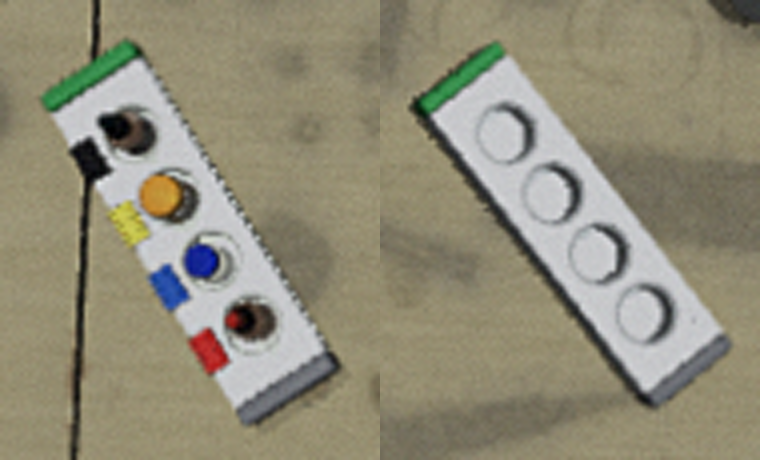

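The crop shows the rack sockets at about (131,131), (170,196), (213,258) and (251,322). The block sockets are at (506,133), (552,193), (599,254) and (645,314). Next I'll fit the rigid poses to these points.

```bash
cat >> h.py <<'E'
def fit(M,W):
    M=np.array(M,float);W=np.array(W,float)[:,:2]
    a=M-M.mean(0);b=W-W.mean(0)
    th=np.arctan2((a[:,0]*b[:,1]-a[:,1]*b[:,0]).sum(),(a*b).sum())
    Rm=np.array([[np.cos(th),-np.sin(th)],[np.sin(th),np.cos(th)]])
    t=W.mean(0)-Rm@M.mean(0)
    return th,t,Rm,np.linalg.norm(M@Rm.T+t-W,axis=1)
E
python3 - <<'E'
from h import *
p=camera("top")
Y=[.081,.027,-.027,-.081]
for nm,sx,ox,pts,zs,cor,cx,cy,zc,x0 in (("rack",.004,155,[(131,131),(170,196),(213,258),(251,322)],.026,[(42,100),(133,40),(338,364),(247,426)],.038,.141,.03,0),
 ("block",0,390,[(126,133),(172,193),(219,254),(265,314)],.028,[(37,103),(119,42),(351,341),(272,404)],.037,.139,.028,0)):
    f=lambda q:((q[0]+.5)/4-.5+ox,(q[1]+.5)/4-.5+145)
    M=[(sx,y) for y in Y]; W=[ray(p,f(q),zs) for q in pts]
    C=[(-cx,cy),(cx,cy),(cx,-cy),(-cx,-cy)]; V=[ray(p,f(q),zc) for q in cor]
    for a,b in ((M,W),(C,V),(M+C,W+V)):
        th,t,Rm,e=fit(a,b); print(nm,"y-axis deg",round(np.degrees(th)+90,2),np.round(t,4),np.round(e*1e3,1))
        print(np.round([Rm@m+t for m in M],4).tolist())
E
```

```text
rack y-axis deg 35.19 [0.4709 0.3719] [0.8 1.  1.4 0.5]
[[0.5394, 0.4153], [0.4953, 0.3842], [0.4511, 0.3531], [0.407, 0.322]]
rack y-axis deg 35.07 [0.4697 0.3694] [3.1 3.2 3.6 2.4]
[[0.5383, 0.4127], [0.4941, 0.3817], [0.4499, 0.3507], [0.4057, 0.3196]]
rack y-axis deg 35.1 [0.4703 0.3707] [2.  1.9 0.8 1.8 4.1 4.6 2.7 1.1]
[[0.5389, 0.414], [0.4947, 0.3829], [0.4505, 0.3519], [0.4063, 0.3208]]
block y-axis deg 39.02 [ 0.4956 -0.3023] [0.1 0.4 0.3 0.1]
[[0.5586, -0.2513], [0.5166, -0.2853], [0.4746, -0.3193], [0.4327, -0.3532]]
block y-axis deg 39.33 [ 0.4965 -0.3021] [3.  4.6 3.4 4.1]
[[0.5592, -0.2508], [0.5174, -0.285], [0.4756, -0.3192], [0.4339, -0.3535]]
block y-axis deg 39.28 [ 0.4961 -0.3022] [0.4 0.2 0.8 0.7 2.6 4.1 3.9 4.5]
[[0.5588, -0.2509], [0.517, -0.2851], [0.4752, -0.3193], [0.4334, -0.3535]]
```

{"api": "play_rows", "payload": {
  "gripper": [0, 0, 0, 0, 0, 0, 0, 0, 0, 0],
  "travel": [
    [0, 0, 0],
    [0, 0, 0],
    [3.7, -0.86, -0.6],
    [3.7, -0.86, -0.6],
    [3.7, -0.86, -0.6],
    [3.7, -0.86, -0.6],
    [3.7, -0.86, -0.6],
    [3.7, -0.86, -0.6],
    [3.7, -0.86, -0.6],
    [3.7, -0.86, -0.6]
  ],
  "twist": [
    [0, 0, -5.75],
    [0, 0, -5.75],
    [0, 0, 0],
    [0, 0, 0],
    [0, 0, 0],
    [0, 0, 0],
    [0, 0, 0],
    [0, 0, 0],
    [0, 0, 0],
    [0, 0, 0]
  ],
  "newtons": 30
}}

```text
time_s: 2.23
tcp_pos: [0.4733, -0.391, 0.2986]
eef_rot: [0.0, 0.954, 0.301, 0.0]
ft_force: [0.6, -0.5, 0.1]
finger_gap: 0.0852
grip_force: 0.0
```

{"api": "play_rows", "payload": {
  "gripper": [0, 0, 0, 0, 0, 0, 0, 0, 0, 0],
  "travel": [
    [3.7, -0.86, 0],
    [3.7, -0.86, 0],
    [3.7, -0.86, 0],
    [3.7, -0.86, 0],
    [3.7, -0.86, 0],
    [2.5, -3.25, 0],
    [2.5, -3.25, 0],
    [2.5, -3.25, 0],
    [2.5, -3.25, 0],
    [2.5, -3.25, 0]
  ],
  "twist": [
    [0, 0, 0],
    [0, 0, 0],
    [0, 0, 0],
    [0, 0, 0],
    [0, 0, 0],
    [0, 0, 0],
    [0, 0, 0],
    [0, 0, 0],
    [0, 0, 0],
    [0, 0, 0]
  ]
}}

```text
time_s: 3.07
tcp_pos: [0.608, -0.0444, 0.2982]
eef_rot: [0.0, 0.954, 0.301, 0.0]
ft_force: [-0.0, 0.4, 0.2]
finger_gap: 0.0857
grip_force: 0.0
```

{"api": "play_rows", "payload": {
  "gripper": [0, 0, 0, 0, 0, 0, 0, 0, 0, 0],
  "travel": [
    [2.36, -3.35, 0],
    [2.36, -3.35, 0],
    [2.36, -3.35, 0],
    [2.36, -3.35, 0],
    [2.36, -3.35, 0],
    [1.28, -3.55, 0],
    [1.28, -3.55, 0],
    [1.28, -3.55, 0],
    [1.28, -3.55, 1.4],
    [1.28, -3.55, 1.4]
  ],
  "twist": [
    [0, 0, 0],
    [0, 0, 0],
    [0, 0, 0],
    [0, 0, 0],
    [0, 0, 0],
    [0, 0, 0],
    [0, 0, 0],
    [0, 0, 0],
    [0, 0, 0],
    [0, 0, 0]
  ]
}}

```text
time_s: 3.9
tcp_pos: [0.5586, 0.3425, 0.2707]
eef_rot: [-0.0, 0.954, 0.301, 0.001]
ft_force: [0.6, -0.7, -1.2]
finger_gap: 0.0857
grip_force: 0.0
```

{"api": "play_rows", "payload": {
  "gripper": [0, 0, 0, 0],
  "travel": [
    [1.28, -3.55, 1.4],
    [1.28, -3.55, 1.4],
    [0, 0, 3],
    [0, 0, 1]
  ],
  "twist": [
    [0, 0, 0],
    [0, 0, 0],
    [0, 0, 0],
    [0, 0, 0]
  ]
}}

```text
time_s: 4.23
tcp_pos: [0.5378, 0.4146, 0.1977]
eef_rot: [0.001, 0.953, 0.302, -0.002]
ft_force: [-0.3, 0.3, -1.4]
finger_gap: 0.0855
grip_force: 0.0
```

```bash
cat >> h.py <<'E'
def to(x,y,z,a):
    s=r.sense(); w=np.array(s["eef_rot"]); X=R.from_quat([w[1],w[2],w[3],w[0]]).as_matrix()
    print("tcp",np.round(s["tcp_pos"],4),"yaw",np.degrees(np.arctan2(X[1,0],X[0,0])).round(2),"tilt z",X[:,2].round(3))
    d=np.array([x,y,z])-s["tcp_pos"]; c,n=np.cos(np.radians(a)),np.sin(np.radians(a))
    print("tool cm",np.round([100*(c*d[0]+n*d[1]),100*(n*d[0]-c*d[1]),-100*d[2]],2))
E
python3 - <<'E'
from h import *
to(.539,.4145,.2,35.1)
p=camera("wrist"); cv2.imwrite("pics/w1.png",p["frame"])
for q in ("bottle_black","bottle_yellow","bottle_blue","bottle_red","clip_black"):
    for b in boxes_of(p,q)[:2]: print(q,round(b["score"],2),np.round(b["position"]))
for y in [.081,.027,-.027]:
    a=np.radians(-54.9); X=np.array([.4706,.3713])+np.array([[np.cos(a),-np.sin(a)],[np.sin(a),np.cos(a)]])@[.004,y]
    print(np.round(proj(p,[*X,.026])),np.round(proj(p,[*X,.1])))
E
```

```text
tcp [0.5378 0.4146 0.1977] yaw 35.19 tilt z [-0.003 -0.002 -1.   ]
tool cm [ 0.09  0.08 -0.23]
bottle_black 0.94 [313. 180.]
bottle_yellow 0.84 [312. 240.]
bottle_blue 0.76 [313. 290.]
bottle_blue 0.51 [630. 363.]
bottle_red 0.59 [316. 339.]
clip_black 0.81 [274. 176.]
clip_black 0.3 [630. 363.]
[317. 178.] [317. 205.]
[317. 235.] [317. 277.]
[317. 287.] [317. 339.]
```

View pics/w1.png

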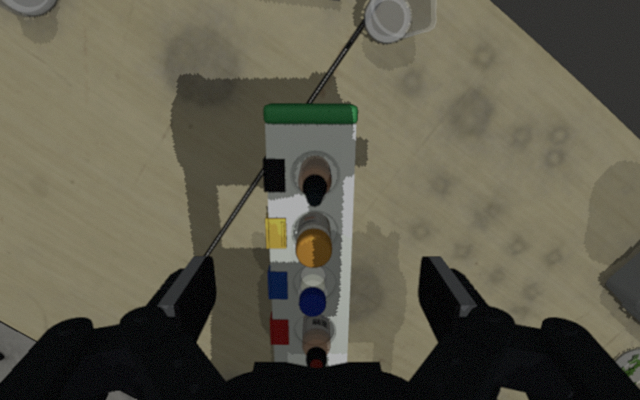

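The wrist view looks along the row, with the black bulb at about (314,190), the yellow cap at (313,246), the blue cap at (312,300) and the red bulb at (317,357). The black bulb sits about 15 px short of where I predicted it, so I'll check with a zoomed crop.

Run:
```python
from h import *
p=camera("wrist"); f=p["frame"].copy()
cv2.imwrite("pics/w1c.png",cv2.resize(f[95:235,240:390],None,fx=4,fy=4,interpolation=cv2.INTER_CUBIC))
to(.539,.4145,.2,35.1)
a=np.radians(-54.9); Rm=np.array([[np.cos(a),-np.sin(a)],[np.sin(a),np.cos(a)]]); t=np.array([.4706,.3713])
for n,c in dict(gback=[0,.141,.032],gfrontbot=[0,.128,.026],rimfar=[.004,.101,.026],rimnear=[.004,.061,.026],bulbtop=[.004,.081,.1],ycaptop=[.004,.027,.063],clipb=[-.038,.081,.031]).items():
    print(n,np.round((proj(p,[*(Rm@c[:2]+t),c[2]])-[240,95])*4))
Rc=cv2.Rodrigues(np.array(p["rvec"]))[0]; print("cam",-Rc.T@np.array(p["tvec"]).ravel(),"look",Rc[2])
```

```text
tcp [0.5402 0.4129 0.2041] yaw 34.97 tilt z [ 0.002  0.001 -1.   ]
tool cm [-0.01 -0.2   0.41]
gback [275.  60.]
gfrontbot [276. 121.]
rimfar [295. 246.]
rimnear [296. 421.]
bulbtop [292. 439.]
ycaptop [296. 630.]
clipb [104. 342.]
cam [0.60196877 0.45532819 0.32790253] look [-0.23620325 -0.16454258 -0.95767101]
```

View pics/w1c.png

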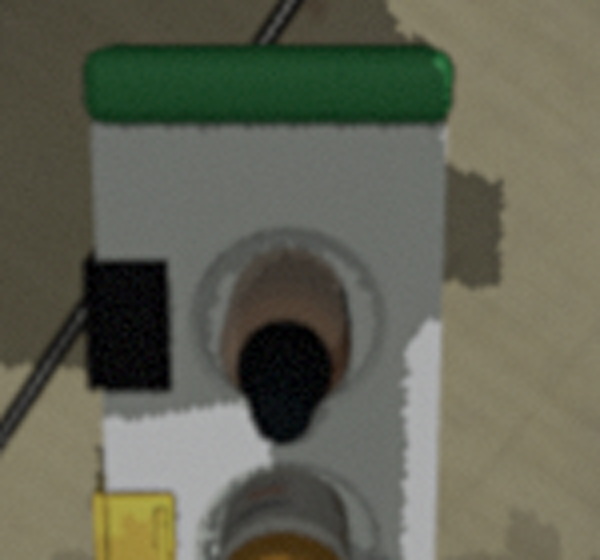

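The crop shows the first socket's rim running from row 228 to 405, about 4 mm further toward the green end than my model. The bulb's top is at about (282,415). Now I'll check where the fingertips stand relative to the TCP.

Run:
```python
from h import *
p=camera("wrist"); s=r.sense(); w=s["eef_rot"]; T=R.from_quat([w[1],w[2],w[3],w[0]]).as_matrix()
for z in (-.01,.0,.006,.019,.032):
    print(z,[np.round(proj(p,s["tcp_pos"]+T@[x,y,z])).tolist() for x in (.011,-.011) for y in (-.0428,.0428)])
o=np.array([240,95]); g=lambda q:(np.array(q)/4+o-.375)
for q,z in (((290,228),.026),((290,405),.026),((282,415),.1),((270,46),.032)): print(np.round(ray(p,g(q).tolist(),z),4))
to(.5412,.4177,.054,35.1)
```

```text
-0.01 [[199.0, 273.0], [432.0, 273.0], [205.0, 324.0], [426.0, 324.0]]
0.0 [[207.0, 261.0], [424.0, 261.0], [212.0, 309.0], [419.0, 308.0]]
0.006 [[211.0, 254.0], [420.0, 254.0], [216.0, 300.0], [415.0, 300.0]]
0.019 [[220.0, 241.0], [411.0, 241.0], [224.0, 284.0], [408.0, 284.0]]
0.032 [[227.0, 230.0], [405.0, 230.0], [230.0, 271.0], [401.0, 270.0]]
[0.5582 0.4299 0.026 ]
[0.5252 0.4071 0.026 ]
[0.5418 0.419  0.1   ]
[0.5878 0.4553 0.032 ]
tcp [0.5401 0.413  0.2037] yaw 34.98 tilt z [ 0.002  0.001 -1.   ]
tool cm [ 0.36 -0.32 14.97]
```

{"api": "play_rows", "payload": {
  "gripper": [0, 0, 0, 0, 0, 0, 0, 0, 0, 0],
  "travel": [
    [0.36, -0.32, 2],
    [0, 0, 3],
    [0, 0, 3],
    [0, 0, 3],
    [0, 0, 2],
    [0, 0, 1],
    [0, 0, 0.6],
    [0, 0, 0.4],
    [0, 0, 0],
    [0, 0, 0]
  ],
  "twist": [
    [0, 0, 0],
    [0, 0, 0],
    [0, 0, 0],
    [0, 0, 0],
    [0, 0, 0],
    [0, 0, 0],
    [0, 0, 0],
    [0, 0, 0],
    [0, 0, 0],
    [0, 0, 0]
  ]
}}

```text
time_s: 5.47
tcp_pos: [0.5411, 0.4184, 0.0535]
eef_rot: [-0.0, 0.954, 0.301, 0.001]
ft_force: [-0.2, -0.4, 0.7]
finger_gap: 0.0855
grip_force: 0.0
```

{"api": "play_rows", "payload": {
  "gripper": [1, 1, 1, 1, 1, 1, 1, 1],
  "travel": [
    [0, 0, 0],
    [0, 0, 0],
    [0, 0, 0],
    [0, 0, 0],
    [0, 0, 0],
    [0, 0, 0],
    [0, 0, 0],
    [0, 0, 0]
  ],
  "twist": [
    [0, 0, 0],
    [0, 0, 0],
    [0, 0, 0],
    [0, 0, 0],
    [0, 0, 0],
    [0, 0, 0],
    [0, 0, 0],
    [0, 0, 0]
  ],
  "newtons": 30
}}

```text
time_s: 6.13
tcp_pos: [0.5406, 0.4182, 0.0523]
eef_rot: [-0.0, 0.954, 0.301, 0.0]
ft_force: [-0.9, 0.3, 4.3]
finger_gap: 0.0268
grip_force: 29.6
```

Run:
```python
from h import *
s=r.sense(); print(s["time_s"],s["finger_gap"],s["grip_force"],np.round(s["ft_force"],1),np.round(s["moment"],2)); to(.5412,.4177,.053,35.1)
p=camera("wrist"); cv2.imwrite("pics/w2.png",p["frame"])
```

```text
6.1333 0.026776715139151155 29.64706152677536 [-0.9  0.3  4.3] [-0.06  0.17  0.03]
tcp [0.5406 0.4182 0.0523] yaw 35.04 tilt z [ 0.  0. -1.]
tool cm [ 0.02  0.08 -0.07]
```

View pics/w2.png

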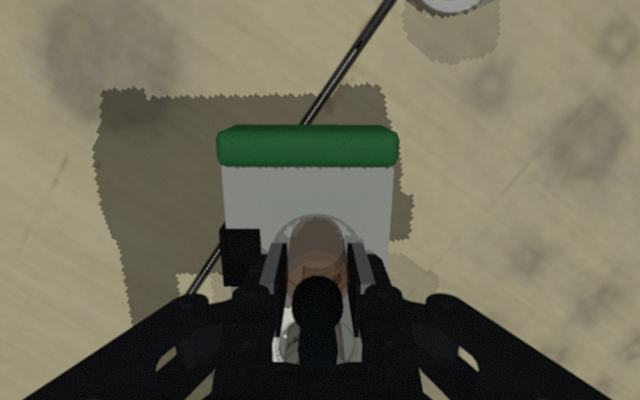

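{"api": "play_rows", "payload": {
  "gripper": [1, 1, 1, 1, 1, 1, 1, 1, 1, 1],
  "travel": [
    [0, 0, -1],
    [0, 0, -2],
    [0, 0, -3.5],
    [0, 0, -4],
    [0, 0, -4],
    [0, 0, -4],
    [0, 0, -3.5],
    [-1.31, 3.59, 0],
    [-1.31, 3.59, 0],
    [-1.31, 3.59, 0]
  ],
  "twist": [
    [0, 0, 0],
    [0, 0, 0],
    [0, 0, 0],
    [0, 0, 0],
    [0, 0, 0],
    [0, 0, 0],
    [0, 0, 0],
    [0, 0, 0],
    [0, 0, 0],
    [0, 0, 0]
  ]
}}

```text
time_s: 7.02
tcp_pos: [0.57, 0.3064, 0.2731]
eef_rot: [-0.0, 0.953, 0.302, 0.0]
ft_force: [-0.0, -0.2, 0.1]
finger_gap: 0.0265
grip_force: 29.7
```

{"api": "play_rows", "payload": {
  "gripper": [1, 1, 1, 1, 1, 1, 1, 1, 1, 1],
  "travel": [
    [-1.31, 3.59, 0],
    [-1.31, 3.59, 0],
    [-1.31, 3.59, 0],
    [-1.31, 3.59, 0],
    [-2.3, 3.27, 0],
    [-2.3, 3.27, 0],
    [-2.3, 3.27, 0],
    [-2.3, 3.27, 0],
    [-2.3, 3.27, 0],
    [-2.3, 3.27, 0]
  ],
  "twist": [
    [0, 0, 0],
    [0, 0, 0],
    [0, 0, 0],
    [0, 0, 0],
    [0, 0, 0],
    [0, 0, 0],
    [0, 0, 0],
    [0, 0, 0],
    [0, 0, 0],
    [0, 0, 0]
  ]
}}

```text
time_s: 7.85
tcp_pos: [0.6087, -0.0821, 0.2727]
eef_rot: [0.0, 0.954, 0.301, 0.0]
ft_force: [1.7, 0.1, -1.1]
finger_gap: 0.0265
grip_force: 29.7
```

{"api": "play_rows", "payload": {
  "gripper": [1, 1, 1, 1, 1, 1, 1, 1, 1, 1],
  "travel": [
    [-2.3, 3.27, 0],
    [-2.3, 3.27, 0],
    [-3.13, 1.5, 0],
    [-3.13, 1.5, 0],
    [-3.13, 1.5, 0],
    [0, 0, 0],
    [0, 0, 3],
    [0, 0, 3],
    [0, 0, 1],
    [0, 0, 0]
  ],
  "twist": [
    [0, 0, 0],
    [0, 0, 0],
    [0, 0, 0],
    [0, 0, 0],
    [0, 0, 0],
    [0, 0, -4.1],
    [0, 0, 0],
    [0, 0, 0],
    [0, 0, 0],
    [0, 0, 0]
  ]
}}

```text
time_s: 8.68
tcp_pos: [0.5572, -0.2504, 0.1995]
eef_rot: [-0.002, 0.942, 0.335, -0.002]
ft_force: [-0.9, -0.0, -0.6]
finger_gap: 0.0268
grip_force: 29.7
```

Run:
```python
from h import *
camera("wrist")
to(.5588,-.251,.2,39.2)
p=camera("wrist"); f=p["frame"]
cv2.imwrite("pics/w3.png",cv2.resize(f[90:330,230:400],None,fx=2.5,fy=2.5,interpolation=cv2.INTER_CUBIC))
a=np.radians(-50.8); Rm=np.array([[np.cos(a),-np.sin(a)],[np.sin(a),np.cos(a)]]); t=np.array([.4959,-.3022])
for n,c in dict(gback=[0,.139,.029],rimfar=[0,.101,.028],rimnear=[0,.061,.028],rim2far=[0,.047,.028]).items():
    print(n,np.round((proj(p,[*(Rm@c[:2]+t),c[2]])-[230,90])*2.5))
print("bulb at tcp",np.round((proj(p,r.sense()["tcp_pos"]+[0,0,.047])-[230,90])*2.5))
```

```text
tcp [ 0.5579 -0.2506  0.2019] yaw 39.14 tilt z [-0.002  0.001 -1.   ]
tool cm [0.05 0.08 0.19]
gback [218.  53.]
rimfar [218. 166.]
rimnear [219. 277.]
rim2far [219. 314.]
bulb at tcp [216. 725.]
```

View pics/w3.png

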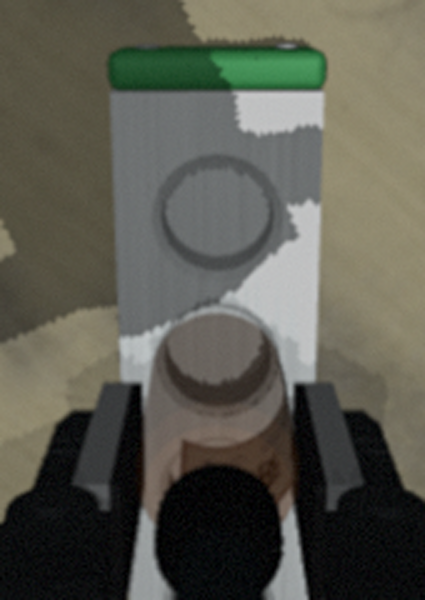

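{"api": "play_rows", "payload": {
  "gripper": [1, 1, 1, 1, 1, 1, 1, 1, 1, 1],
  "travel": [
    [0.33, 0.04, 2],
    [0, 0, 3.5],
    [0, 0, 3.5],
    [0, 0, 2],
    [0, 0, 1],
    [0, 0, 0.8],
    [0, 0, 0.6],
    [0, 0, 0.6],
    [0, 0, 0.4],
    [0, 0, 0.1]
  ],
  "twist": [
    [0, 0, 0],
    [0, 0, 0],
    [0, 0, 0],
    [0, 0, 0],
    [0, 0, 0],
    [0, 0, 0],
    [0, 0, 0],
    [0, 0, 0],
    [0, 0, 0],
    [0, 0, 0]
  ]
}}

```text
time_s: 9.62
tcp_pos: [0.5612, -0.2492, 0.0572]
eef_rot: [0.0, 0.942, 0.335, 0.0]
ft_force: [0.5, -0.7, -0.7]
finger_gap: 0.0265
grip_force: 29.8
```

Run:
```python
from h import *
p=camera("wrist"); to(.5607,-.2488,.055,39.2); s=r.sense(); print(s["ft_force"],s["moment"],s["finger_gap"])
cv2.imwrite("pics/w4.png",p["frame"][90:400,180:460])
```

```text
tcp [ 0.5611 -0.2491  0.0572] yaw 39.14 tilt z [ 0. -0. -1.]
tool cm [-0.01 -0.05  0.22]
[-0.22277957 -0.85647138 -1.14697806] [ 0.04554581  0.0273665  -0.00622095] 0.026531740298025252
```

View pics/w4.png

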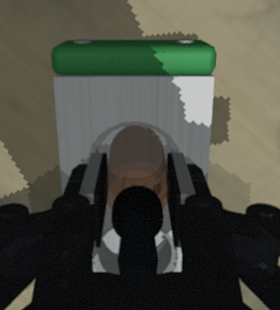

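The black bottle is inside socket 1 (centre about (138,165) in the crop) and shows no contact force. I'll lower it by the last 2 mm and release.

{"api": "play_rows", "payload": {
  "gripper": [1, 1, 1],
  "travel": [
    [0, 0, 0.1],
    [0, 0, 0.1],
    [0, 0, 0]
  ],
  "twist": [
    [0, 0, 0],
    [0, 0, 0],
    [0, 0, 0]
  ]
}}

```text
time_s: 9.92
tcp_pos: [0.5611, -0.2491, 0.0552]
eef_rot: [0.0, 0.942, 0.335, 0.0]
ft_force: [0.1, -0.1, 0.4]
finger_gap: 0.0265
grip_force: 29.8
```

{"api": "play_rows", "payload": {
  "gripper": [1, 1, 1],
  "travel": [
    [0, 0, 0.08],
    [0, 0, 0.07],
    [0, 0, 0]
  ],
  "twist": [
    [0, 0, 0],
    [0, 0, 0],
    [0, 0, 0]
  ]
}}

```text
time_s: 10.17
tcp_pos: [0.5612, -0.2492, 0.0543]
eef_rot: [0.0, 0.942, 0.335, 0.0]
ft_force: [-2.6, 1.0, 6.2]
finger_gap: 0.0267
grip_force: 30.6
```

{"api": "play_rows", "payload": {
  "gripper": [0.7, 0.6, 0, 0, 0, 0, 0, 0, 0, 0],
  "travel": [
    [0, 0, 0],
    [0, 0, 0],
    [0, 0, 0],
    [0, 0, 0],
    [0, 0, 0],
    [0, 0, 0],
    [0, 0, 0],
    [0, 0, -2],
    [0, 0, -3.5],
    [0, 0, -4]
  ],
  "twist": [
    [0, 0, 0],
    [0, 0, 0],
    [0, 0, 0],
    [0, 0, 0],
    [0, 0, 0],
    [0, 0, 0],
    [0, 0, 0],
    [0, 0, 0],
    [0, 0, 0],
    [0, 0, 0]
  ]
}}

```text
time_s: 11.0
tcp_pos: [0.56, -0.2486, 0.1476]
eef_rot: [-0.001, 0.942, 0.335, -0.001]
ft_force: [0.8, -0.4, -0.5]
finger_gap: 0.0854
grip_force: 0.0
```

{"api": "play_rows", "payload": {
  "gripper": [0, 0, 0, 0, 0, 0, 0, 0, 0, 0],
  "travel": [
    [0, 0, -4],
    [0, 0, -4],
    [0, 0, -4],
    [0, 0, 0],
    [3.04, -1.49, 0],
    [3.04, -1.49, 0],
    [3.04, -1.49, 0],
    [2.3, -3.27, 0],
    [2.3, -3.27, 0],
    [2.3, -3.27, 0]
  ],
  "twist": [
    [0, 0, 0],
    [0, 0, 0],
    [0, 0, 0],
    [0, 0, 4.1],
    [0, 0, 0],
    [0, 0, 0],
    [0, 0, 0],
    [0, 0, 0],
    [0, 0, 0],
    [0, 0, 0]
  ]
}}

```text
time_s: 11.83
tcp_pos: [0.61, -0.0385, 0.2683]
eef_rot: [-0.0, 0.954, 0.301, -0.0]
ft_force: [1.1, -0.2, 0.2]
finger_gap: 0.0857
grip_force: 0.0
```

{"api": "play_rows", "payload": {
  "gripper": [0, 0, 0, 0, 0, 0, 0, 0, 0, 0],
  "travel": [
    [2.3, -3.27, 0],
    [2.3, -3.27, 0],
    [2.3, -3.27, 0],
    [2.3, -3.27, 0],
    [2.3, -3.27, 0],
    [0.54, -3.57, 0],
    [0.54, -3.57, 0],
    [0.54, -3.57, 0],
    [0.54, -3.57, 0],
    [0.54, -3.57, 0]
  ],
  "twist": [
    [0, 0, 0],
    [0, 0, 0],
    [0, 0, 0],
    [0, 0, 0],
    [0, 0, 0],
    [0, 0, 0],
    [0, 0, 0],
    [0, 0, 0],
    [0, 0, 0],
    [0, 0, 0]
  ]
}}

```text
time_s: 12.67
tcp_pos: [0.529, 0.3228, 0.2685]
eef_rot: [-0.0, 0.954, 0.301, 0.0]
ft_force: [0.5, -0.1, 1.0]
finger_gap: 0.0853
grip_force: 0.0
```

{"api": "play_rows", "payload": {
  "gripper": [0, 0, 0, 0, 0, 0],
  "travel": [
    [0.54, -3.57, 0],
    [0.54, -3.57, 0],
    [0, 0, 3],
    [0, 0, 3],
    [0, 0, 1],
    [0, 0, 0]
  ],
  "twist": [
    [0, 0, 0],
    [0, 0, 0],
    [0, 0, 0],
    [0, 0, 0],
    [0, 0, 0],
    [0, 0, 0]
  ]
}}

```text
time_s: 13.17
tcp_pos: [0.4971, 0.3854, 0.1956]
eef_rot: [0.001, 0.954, 0.301, -0.002]
ft_force: [0.2, 0.5, 0.2]
finger_gap: 0.0854
grip_force: 0.0
```

Run:
```python
from h import *
t=camera("top"); cv2.imwrite("pics/t5.png",cv2.resize(t["frame"][150:250,395:480],None,fx=4,fy=4))
p=camera("wrist"); to(.497,.3862,.053,35.1)
f=p["frame"]
cv2.imwrite("pics/w5.png",np.hstack([cv2.resize(f[95:255,240:390],None,fx=3,fy=3),cv2.resize(t["frame"][150:250,395:480],(340,480),interpolation=cv2.INTER_CUBIC)]))
for q,z in (("bottle_yellow",.055),("bottle_blue",.04),("bottle_red",.06)):
    for b in boxes_of(p,q)[:1]: print(q,round(b["score"],2),np.round(b["position"]))
a=np.radians(-54.9); Rm=np.array([[np.cos(a),-np.sin(a)],[np.sin(a),np.cos(a)]]); o=np.array([.4706+.0022,.3713+.0033])
for y in (.027,-.027): print(y,"captop",np.round(((proj(p,[*(Rm@[.004,y]+o),.063 if y>0 else .058]))-[240,95])*3))
```

```text
tcp [0.4984 0.3859 0.1997] yaw 35.01 tilt z [ 0.  0. -1.]
tool cm [-0.09 -0.11 14.67]
bottle_yellow 0.64 [310. 186.]
bottle_blue 0.97 [314. 242.]
bottle_red 0.62 [316. 301.]
0.027 captop [223. 290.]
-0.027 captop [224. 472.]
```

View pics/w5.png

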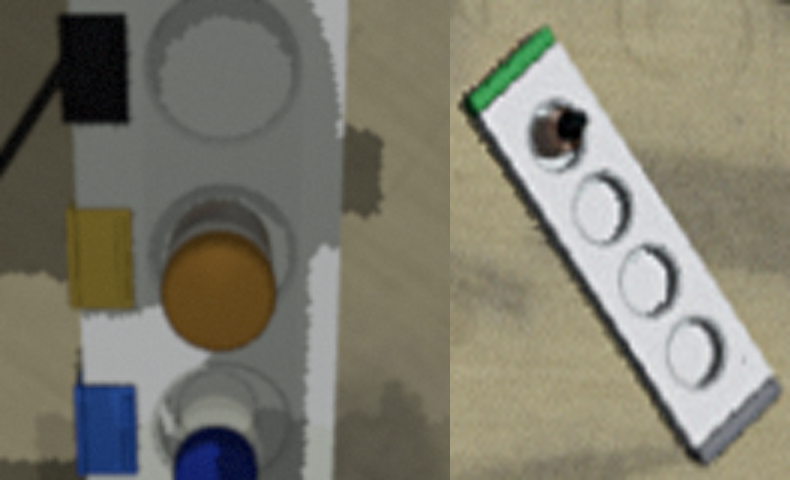

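The black bottle stands in block socket 1. The yellow cap's top is at about (219,297) in the crop, roughly 2 mm short of the prediction. I'll pick it up next.

{"api": "play_rows", "payload": {
  "gripper": [0, 0, 0, 0, 0, 0, 0, 0, 0],
  "travel": [
    [-0.3, -0.2, 2],
    [0, 0, 3],
    [0, 0, 3],
    [0, 0, 3],
    [0, 0, 2],
    [0, 0, 1],
    [0, 0, 0.5],
    [0, 0, 0.2],
    [0, 0, 0]
  ],
  "twist": [
    [0, 0, 0],
    [0, 0, 0],
    [0, 0, 0],
    [0, 0, 0],
    [0, 0, 0],
    [0, 0, 0],
    [0, 0, 0],
    [0, 0, 0],
    [0, 0, 0]
  ]
}}

```text
time_s: 14.17
tcp_pos: [0.4949, 0.3863, 0.0528]
eef_rot: [-0.0, 0.954, 0.301, 0.001]
ft_force: [0.5, 0.7, -0.1]
finger_gap: 0.0855
grip_force: 0.0
```

{"api": "play_rows", "payload": {
  "gripper": [1, 1, 1, 1, 1, 1, 1, 1],
  "travel": [
    [0, 0, 0],
    [0, 0, 0],
    [0, 0, 0],
    [0, 0, 0],
    [0, 0, 0],
    [0, 0, 0],
    [0, 0, 0],
    [0, 0, 0]
  ],
  "twist": [
    [0, 0, 0],
    [0, 0, 0],
    [0, 0, 0],
    [0, 0, 0],
    [0, 0, 0],
    [0, 0, 0],
    [0, 0, 0],
    [0, 0, 0]
  ]
}}

```text
time_s: 14.83
tcp_pos: [0.4945, 0.3861, 0.052]
eef_rot: [-0.0, 0.954, 0.301, 0.0]
ft_force: [-0.9, -0.1, 5.3]
finger_gap: 0.0303
grip_force: 30.1
```

{"api": "play_rows", "payload": {
  "gripper": [1, 1, 1, 1, 1, 1, 1, 1, 1, 1],
  "travel": [
    [0, 0, -1],
    [0, 0, -2],
    [0, 0, -3.5],
    [0, 0, -4],
    [0, 0, -4],
    [0, 0, -4],
    [0, 0, -3.5],
    [-0.51, 3.59, 0],
    [-0.51, 3.59, 0],
    [-0.51, 3.59, 0]
  ],
  "twist": [
    [0, 0, 0],
    [0, 0, 0],
    [0, 0, 0],
    [0, 0, 0],
    [0, 0, 0],
    [0, 0, 0],
    [0, 0, 0],
    [0, 0, 0],
    [0, 0, 0],
    [0, 0, 0]
  ]
}}

```text
time_s: 15.67
tcp_pos: [0.5438, 0.288, 0.2727]
eef_rot: [-0.0, 0.953, 0.302, 0.001]
ft_force: [0.3, 0.8, -1.3]
finger_gap: 0.0301
grip_force: 29.9
```

{"api": "play_rows", "payload": {
  "gripper": [1, 1, 1, 1, 1, 1, 1, 1, 1, 1],
  "travel": [
    [-0.51, 3.59, 0],
    [-0.51, 3.59, 0],
    [-0.51, 3.59, 0],
    [-0.51, 3.59, 0],
    [-2.3, 3.27, 0],
    [-2.3, 3.27, 0],
    [-2.3, 3.27, 0],
    [-2.3, 3.27, 0],
    [-2.3, 3.27, 0],
    [-2.3, 3.27, 0]
  ],
  "twist": [
    [0, 0, 0],
    [0, 0, 0],
    [0, 0, 0],
    [0, 0, 0],
    [0, 0, 0],
    [0, 0, 0],
    [0, 0, 0],
    [0, 0, 0],
    [0, 0, 0],
    [0, 0, 0]
  ]
}}

```text
time_s: 16.5
tcp_pos: [0.6085, -0.0821, 0.2722]
eef_rot: [0.0, 0.954, 0.301, 0.0]
ft_force: [1.0, 0.1, -1.3]
finger_gap: 0.03
grip_force: 29.8
```

{"api": "play_rows", "payload": {
  "gripper": [1, 1, 1, 1, 1, 1, 1, 1, 1, 1],
  "travel": [
    [-2.3, 3.27, 0],
    [-2.3, 3.27, 0],
    [-3.63, 1.2, 0],
    [-3.63, 1.2, 0],
    [-3.63, 1.2, 0],
    [-3.63, 1.2, 0],
    [0, 0, 1],
    [0, 0, 3],
    [0, 0, 2.5],
    [0, 0, 0.5]
  ],
  "twist": [
    [0, 0, 0],
    [0, 0, 0],
    [0, 0, 0],
    [0, 0, 0],
    [0, 0, 0],
    [0, 0, 0],
    [0, 0, -4.1],
    [0, 0, 0],
    [0, 0, 0],
    [0, 0, 0]
  ]
}}

```text
time_s: 17.33
tcp_pos: [0.5162, -0.2824, 0.1976]
eef_rot: [-0.002, 0.942, 0.335, -0.002]
ft_force: [-0.5, -0.3, -1.1]
finger_gap: 0.03
grip_force: 29.9
```

Run:
```python
from h import *
camera("wrist");camera("wrist");camera("wrist"); to(.5189,-.2829,.0545,39.2)
```

```text
tcp [ 0.5177 -0.2828  0.2026] yaw 39.14 tilt z [ 0. -0. -1.]
tool cm [ 0.08  0.08 14.81]
```

{"api": "play_rows", "payload": {
  "gripper": [1, 1, 1, 1, 1, 1, 1, 1, 1, 1],
  "travel": [
    [0.08, 0.08, 2],
    [0, 0, 3.5],
    [0, 0, 3.5],
    [0, 0, 2],
    [0, 0, 1],
    [0, 0, 0.8],
    [0, 0, 0.6],
    [0, 0, 0.6],
    [0, 0, 0.4],
    [0, 0, 0.1]
  ],
  "twist": [
    [0, 0, 0],
    [0, 0, 0],
    [0, 0, 0],
    [0, 0, 0],
    [0, 0, 0],
    [0, 0, 0],
    [0, 0, 0],
    [0, 0, 0],
    [0, 0, 0],
    [0, 0, 0]
  ]
}}

```text
time_s: 18.32
tcp_pos: [0.5189, -0.283, 0.0567]
eef_rot: [0.0, 0.942, 0.335, 0.0]
ft_force: [-0.6, 0.7, -0.5]
finger_gap: 0.0305
grip_force: 29.9
```

{"api": "play_rows", "payload": {
  "gripper": [1, 1, 1],
  "travel": [
    [0, 0, 0.1],
    [0, 0, 0.1],
    [0, 0, 0]
  ],
  "twist": [
    [0, 0, 0],
    [0, 0, 0],
    [0, 0, 0]
  ]
}}

```text
time_s: 18.57
tcp_pos: [0.5188, -0.283, 0.0547]
eef_rot: [0.0, 0.942, 0.335, 0.0]
ft_force: [0.7, 0.3, -1.2]
finger_gap: 0.0301
grip_force: 29.9
```

{"api": "play_rows", "payload": {
  "gripper": [1, 1, 1],
  "travel": [
    [0, 0, 0.06],
    [0, 0, 0.05],
    [0, 0, 0]
  ],
  "twist": [
    [0, 0, 0],
    [0, 0, 0],
    [0, 0, 0]
  ]
}}

```text
time_s: 18.82
tcp_pos: [0.5189, -0.283, 0.054]
eef_rot: [0.0, 0.942, 0.335, 0.0]
ft_force: [-1.4, 0.7, 4.8]
finger_gap: 0.0303
grip_force: 30.4
```

{"api": "play_rows", "payload": {
  "gripper": [0.7, 0.6, 0, 0, 0, 0, 0, 0, 0, 0],
  "travel": [
    [0, 0, 0],
    [0, 0, 0],
    [0, 0, 0],
    [0, 0, 0],
    [0, 0, 0],
    [0, 0, 0],
    [0, 0, 0],
    [0, 0, -2],
    [0, 0, -3.5],
    [0, 0, -4]
  ],
  "twist": [
    [0, 0, 0],
    [0, 0, 0],
    [0, 0, 0],
    [0, 0, 0],
    [0, 0, 0],
    [0, 0, 0],
    [0, 0, 0],
    [0, 0, 0],
    [0, 0, 0],
    [0, 0, 0]
  ]
}}

```text
time_s: 19.65
tcp_pos: [0.5178, -0.2824, 0.1476]
eef_rot: [-0.002, 0.942, 0.335, -0.001]
ft_force: [1.5, -0.3, 0.9]
finger_gap: 0.0859
grip_force: 0.0
```

{"api": "play_rows", "payload": {
  "gripper": [0, 0, 0, 0, 0, 0, 0, 0, 0, 0],
  "travel": [
    [0, 0, -4],
    [0, 0, -4],
    [0, 0, -4],
    [0, 0, 0],
    [3.63, -1.2, 0],
    [3.63, -1.2, 0],
    [3.63, -1.2, 0],
    [3.63, -1.2, 0],
    [2.3, -3.27, 0],
    [2.3, -3.27, 0]
  ],
  "twist": [
    [0, 0, 0],
    [0, 0, 0],
    [0, 0, 0],
    [0, 0, 4.1],
    [0, 0, 0],
    [0, 0, 0],
    [0, 0, 0],
    [0, 0, 0],
    [0, 0, 0],
    [0, 0, 0]
  ]
}}

```text
time_s: 20.48
tcp_pos: [0.6107, -0.0787, 0.2677]
eef_rot: [-0.0, 0.954, 0.301, -0.0]
ft_force: [0.7, -0.2, 0.9]
finger_gap: 0.0854
grip_force: 0.0
```

{"api": "play_rows", "payload": {
  "gripper": [0, 0, 0, 0, 0, 0, 0, 0, 0, 0],
  "travel": [
    [2.3, -3.27, 0],
    [2.3, -3.27, 0],
    [2.3, -3.27, 0],
    [2.3, -3.27, 0],
    [2.3, -3.27, 0],
    [2.3, -3.27, 0],
    [-0.23, -3.57, 0],
    [-0.23, -3.57, 0],
    [-0.23, -3.57, 0],
    [-0.23, -3.57, 0]
  ],
  "twist": [
    [0, 0, 0],
    [0, 0, 0],
    [0, 0, 0],
    [0, 0, 0],
    [0, 0, 0],
    [0, 0, 0],
    [0, 0, 0],
    [0, 0, 0],
    [0, 0, 0],
    [0, 0, 0]
  ]
}}

```text
time_s: 21.32
tcp_pos: [0.5198, 0.2724, 0.2683]
eef_rot: [0.0, 0.954, 0.301, -0.0]
ft_force: [-0.0, 0.6, 0.5]
finger_gap: 0.0853
grip_force: 0.0
```

{"api": "play_rows", "payload": {
  "gripper": [0, 0, 0, 0, 0, 0, 0],
  "travel": [
    [-0.23, -3.57, 0],
    [-0.23, -3.57, 0],
    [-0.23, -3.57, 0],
    [0, 0, 3],
    [0, 0, 3],
    [0, 0, 1],
    [0, 0, 0]
  ],
  "twist": [
    [0, 0, 0],
    [0, 0, 0],
    [0, 0, 0],
    [0, 0, 0],
    [0, 0, 0],
    [0, 0, 0],
    [0, 0, 0]
  ]
}}

```text
time_s: 21.9
tcp_pos: [0.4531, 0.3544, 0.1957]
eef_rot: [0.001, 0.954, 0.301, -0.002]
ft_force: [0.1, -0.8, -0.0]
finger_gap: 0.0852
grip_force: 0.0
```

Run:
```python
from h import *
camera("wrist"); t=camera("top"); p=camera("wrist"); to(.4529,.3553,.053,35.1)
f=p["frame"]
cv2.imwrite("pics/w6.png",np.hstack([cv2.resize(f[95:255,240:390],None,fx=3,fy=3),cv2.resize(t["frame"][150:250,395:480],(340,480),interpolation=cv2.INTER_CUBIC)]))
a=np.radians(-54.9); Rm=np.array([[np.cos(a),-np.sin(a)],[np.sin(a),np.cos(a)]]); o=np.array([.4706+.0022,.3713+.0033])
print("captop",np.round(((proj(p,[*(Rm@[.004,-.027]+o),.058]))-[240,95])*3))
print("red collar/bulb top",[np.round(((proj(p,[*(Rm@[.004,-.081]+o),z]))-[240,95])*3) for z in (.07,.1)])
```

```text
tcp [0.4546 0.355  0.2002] yaw 35.0 tilt z [ 0.001  0.001 -1.   ]
tool cm [-0.12 -0.12 14.72]
captop [223. 286.]
red collar/bulb top [array([224., 493.]), array([223., 551.])]
```

View pics/w6.png

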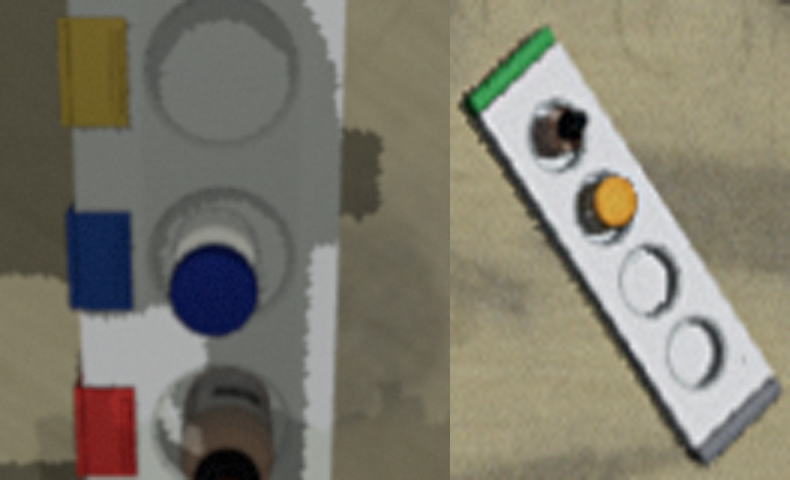

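The block now holds black and yellow, both upright. The blue cap's top is at about (214,292) in the crop. I'll grip the vial slightly lower, on its body.

{"api": "play_rows", "payload": {
  "gripper": [0, 0, 0, 0, 0, 0, 0, 0, 0],
  "travel": [
    [-0.28, -0.37, 2],
    [0, 0, 3],
    [0, 0, 3],
    [0, 0, 3],
    [0, 0, 2],
    [0, 0, 1],
    [0, 0, 0.8],
    [0, 0, 0.4],
    [0, 0, 0]
  ],
  "twist": [
    [0, 0, 0],
    [0, 0, 0],
    [0, 0, 0],
    [0, 0, 0],
    [0, 0, 0],
    [0, 0, 0],
    [0, 0, 0],
    [0, 0, 0],
    [0, 0, 0]
  ]
}}

```text
time_s: 22.8
tcp_pos: [0.45, 0.3566, 0.0471]
eef_rot: [-0.0, 0.954, 0.301, 0.0]
ft_force: [-0.6, 0.1, -0.1]
finger_gap: 0.0855
grip_force: 0.0
```

{"api": "play_rows", "payload": {
  "gripper": [1, 1, 1, 1, 1, 1, 1, 1],
  "travel": [
    [0, 0, 0],
    [0, 0, 0],
    [0, 0, 0],
    [0, 0, 0],
    [0, 0, 0],
    [0, 0, 0],
    [0, 0, 0],
    [0, 0, 0]
  ],
  "twist": [
    [0, 0, 0],
    [0, 0, 0],
    [0, 0, 0],
    [0, 0, 0],
    [0, 0, 0],
    [0, 0, 0],
    [0, 0, 0],
    [0, 0, 0]
  ]
}}

```text
time_s: 23.47
tcp_pos: [0.4496, 0.3565, 0.047]
eef_rot: [-0.0, 0.954, 0.301, 0.0]
ft_force: [-1.5, -0.8, 6.2]
finger_gap: 0.026
grip_force: 29.6
```

{"api": "play_rows", "payload": {
  "gripper": [1, 1, 1, 1, 1, 1, 1, 1, 1, 1],
  "travel": [
    [0, 0, -1],
    [0, 0, -2],
    [0, 0, -3.7],
    [0, 0, -4],
    [0, 0, -4],
    [0, 0, -4],
    [0, 0, -3.8],
    [0.26, 3.61, 0],
    [0.26, 3.61, 0],
    [0.26, 3.61, 0]
  ],
  "twist": [
    [0, 0, 0],
    [0, 0, 0],
    [0, 0, 0],
    [0, 0, 0],
    [0, 0, 0],
    [0, 0, 0],
    [0, 0, 0],
    [0, 0, 0],
    [0, 0, 0],
    [0, 0, 0]
  ]
}}

```text
time_s: 24.3
tcp_pos: [0.5184, 0.2713, 0.2729]
eef_rot: [-0.0, 0.953, 0.302, 0.001]
ft_force: [-0.1, 0.2, -1.2]
finger_gap: 0.0257
grip_force: 29.7
```

{"api": "play_rows", "payload": {
  "gripper": [1, 1, 1, 1, 1, 1, 1, 1, 1, 1],
  "travel": [
    [0.26, 3.61, 0],
    [0.26, 3.61, 0],
    [0.26, 3.61, 0],
    [0.26, 3.61, 0],
    [-2.3, 3.27, 0],
    [-2.3, 3.27, 0],
    [-2.3, 3.27, 0],
    [-2.3, 3.27, 0],
    [-2.3, 3.27, 0],
    [-2.3, 3.27, 0]
  ],
  "twist": [
    [0, 0, 0],
    [0, 0, 0],
    [0, 0, 0],
    [0, 0, 0],
    [0, 0, 0],
    [0, 0, 0],
    [0, 0, 0],
    [0, 0, 0],
    [0, 0, 0],
    [0, 0, 0]
  ]
}}

```text
time_s: 25.13
tcp_pos: [0.6085, -0.0819, 0.2721]
eef_rot: [0.0, 0.954, 0.301, 0.0]
ft_force: [-0.0, 0.1, -0.1]
finger_gap: 0.0258
grip_force: 29.7
```

{"api": "play_rows", "payload": {
  "gripper": [1, 1, 1, 1, 1, 1, 1, 1, 1, 1],
  "travel": [
    [-2.3, 3.27, 0],
    [-2.3, 3.27, 0],
    [-3.98, 1.04, 0],
    [-3.98, 1.04, 0],
    [-3.98, 1.04, 0],
    [-3.98, 1.04, 0],
    [-3.98, 1.04, 0],
    [0, 0, 2],
    [0, 0, 3],
    [0, 0, 2]
  ],
  "twist": [
    [0, 0, 0],
    [0, 0, 0],
    [0, 0, 0],
    [0, 0, 0],
    [0, 0, 0],
    [0, 0, 0],
    [0, 0, 0],
    [0, 0, -4.1],
    [0, 0, 0],
    [0, 0, 0]
  ]
}}

```text
time_s: 25.97
tcp_pos: [0.4749, -0.3172, 0.2001]
eef_rot: [-0.0, 0.942, 0.334, -0.0]
ft_force: [0.1, -1.2, -1.7]
finger_gap: 0.0257
grip_force: 29.7
```

Run:
```python
from h import *
for i in range(3):p=camera("wrist")
to(.4771,-.317,.049,39.2); s=r.sense(); print(s["finger_gap"],s["grip_force"])
cv2.imwrite("pics/w7.png",cv2.resize(p["frame"][90:400,180:460],None,fx=1.8,fy=1.8))
```

```text
tcp [ 0.4754 -0.3165  0.2009] yaw 39.13 tilt z [-0.002  0.001 -1.   ]
tool cm [ 0.1   0.15 15.19]
0.025612346709944677 29.735611975193024
```

View pics/w7.png

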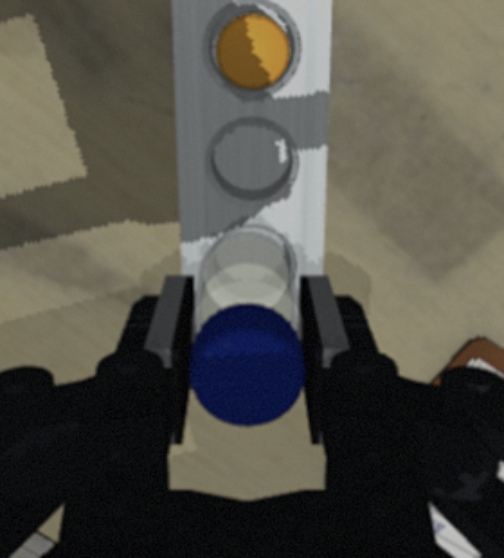

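The vial hangs straight between the pads (cap at about (247,365)). Socket 3 is ahead at (253,158), with the yellow bottle beyond it. Lowering now.

{"api": "play_rows", "payload": {
  "gripper": [1, 1, 1, 1, 1, 1, 1, 1, 1, 1],
  "travel": [
    [0.1, 0.15, 2],
    [0, 0, 3.5],
    [0, 0, 3.5],
    [0, 0, 2],
    [0, 0, 1.3],
    [0, 0, 0.9],
    [0, 0, 0.6],
    [0, 0, 0.6],
    [0, 0, 0.4],
    [0, 0, 0.1]
  ],
  "twist": [
    [0, 0, 0],
    [0, 0, 0],
    [0, 0, 0],
    [0, 0, 0],
    [0, 0, 0],
    [0, 0, 0],
    [0, 0, 0],
    [0, 0, 0],
    [0, 0, 0],
    [0, 0, 0]
  ]
}}

```text
time_s: 26.95
tcp_pos: [0.4778, -0.3174, 0.0527]
eef_rot: [0.0, 0.942, 0.335, 0.0]
ft_force: [0.9, -0.2, 0.7]
finger_gap: 0.0262
grip_force: 29.7
```

{"api": "play_rows", "payload": {
  "gripper": [1, 1, 1],
  "travel": [
    [0, 0, 0.1],
    [0, 0, 0.1],
    [0, 0, 0]
  ],
  "twist": [
    [0, 0, 0],
    [0, 0, 0],
    [0, 0, 0]
  ]
}}

```text
time_s: 27.2
tcp_pos: [0.4777, -0.3174, 0.0507]
eef_rot: [0.0, 0.942, 0.335, 0.0]
ft_force: [0.1, 0.5, -1.1]
finger_gap: 0.0259
grip_force: 29.7
```

{"api": "play_rows", "payload": {
  "gripper": [1, 1, 1, 1],
  "travel": [
    [0, 0, 0.1],
    [0, 0, 0.07],
    [0, 0, 0],
    [0, 0, 0]
  ],
  "twist": [
    [0, 0, 0],
    [0, 0, 0],
    [0, 0, 0],
    [0, 0, 0]
  ]
}}

```text
time_s: 27.53
tcp_pos: [0.4777, -0.3174, 0.0489]
eef_rot: [0.0, 0.942, 0.335, 0.0]
ft_force: [-0.9, 1.2, 2.1]
finger_gap: 0.0258
grip_force: 29.9
```

{"api": "play_rows", "payload": {
  "gripper": [0.7, 0.6, 0, 0, 0, 0, 0, 0, 0, 0],
  "travel": [
    [0, 0, 0],
    [0, 0, 0],
    [0, 0, 0],
    [0, 0, 0],
    [0, 0, 0],
    [0, 0, 0],
    [0, 0, 0],
    [0, 0, -2],
    [0, 0, -3.5],
    [0, 0, -4]
  ],
  "twist": [
    [0, 0, 0],
    [0, 0, 0],
    [0, 0, 0],
    [0, 0, 0],
    [0, 0, 0],
    [0, 0, 0],
    [0, 0, 0],
    [0, 0, 0],
    [0, 0, 0],
    [0, 0, 0]
  ]
}}

```text
time_s: 28.37
tcp_pos: [0.4767, -0.3166, 0.143]
eef_rot: [-0.002, 0.942, 0.335, -0.001]
ft_force: [0.8, -1.4, 0.5]
finger_gap: 0.0854
grip_force: 0.0
```

{"api": "play_rows", "payload": {
  "gripper": [0, 0, 0, 0, 0, 0, 0, 0, 0, 0],
  "travel": [
    [0, 0, -4.1],
    [0, 0, -4.1],
    [0, 0, -4.1],
    [0, 0, 0],
    [3.98, -1.04, 0],
    [3.98, -1.04, 0],
    [3.98, -1.04, 0],
    [3.98, -1.04, 0],
    [3.98, -1.04, 0],
    [2.3, -3.27, 0]
  ],
  "twist": [
    [0, 0, 0],
    [0, 0, 0],
    [0, 0, 0],
    [0, 0, 4.1],
    [0, 0, 0],
    [0, 0, 0],
    [0, 0, 0],
    [0, 0, 0],
    [0, 0, 0],
    [0, 0, 0]
  ]
}}

```text
time_s: 29.2
tcp_pos: [0.6134, -0.1192, 0.2654]
eef_rot: [-0.0, 0.954, 0.301, -0.0]
ft_force: [0.7, -0.2, 0.2]
finger_gap: 0.0857
grip_force: 0.0
```

{"api": "play_rows", "payload": {
  "gripper": [0, 0, 0, 0, 0, 0, 0, 0, 0, 0],
  "travel": [
    [2.3, -3.27, 0],
    [2.3, -3.27, 0],
    [2.3, -3.27, 0],
    [2.3, -3.27, 0],
    [2.3, -3.27, 0],
    [2.3, -3.27, 0],
    [2.3, -3.27, 0],
    [-1.0, -3.57, 0],
    [-1.0, -3.57, 0],
    [-1.0, -3.57, 0]
  ],
  "twist": [
    [0, 0, 0],
    [0, 0, 0],
    [0, 0, 0],
    [0, 0, 0],
    [0, 0, 0],
    [0, 0, 0],
    [0, 0, 0],
    [0, 0, 0],
    [0, 0, 0],
    [0, 0, 0]
  ]
}}

```text
time_s: 30.03
tcp_pos: [0.5239, 0.231, 0.2661]
eef_rot: [0.0, 0.954, 0.301, -0.0]
ft_force: [0.5, 1.1, -0.4]
finger_gap: 0.0858
grip_force: 0.0
```

{"api": "play_rows", "payload": {
  "gripper": [0, 0, 0, 0, 0, 0, 0, 0],
  "travel": [
    [-1.0, -3.57, 0],
    [-1.0, -3.57, 0],
    [-1.0, -3.57, 0],
    [-1.0, -3.57, 0],
    [0, 0, 3],
    [0, 0, 3],
    [0, 0, 0.7],
    [0, 0, 0]
  ],
  "twist": [
    [0, 0, 0],
    [0, 0, 0],
    [0, 0, 0],
    [0, 0, 0],
    [0, 0, 0],
    [0, 0, 0],
    [0, 0, 0],
    [0, 0, 0]
  ]
}}

```text
time_s: 30.7
tcp_pos: [0.4097, 0.3233, 0.1978]
eef_rot: [0.001, 0.954, 0.301, -0.002]
ft_force: [0.1, -1.2, 0.7]
finger_gap: 0.0856
grip_force: 0.0
```

Run:
```python
from h import *
camera("wrist"); t=camera("top"); p=camera("wrist"); to(.4087,.3243,.053,35.1)
f=p["frame"]
cv2.imwrite("pics/w8.png",np.hstack([cv2.resize(f[95:255,240:390],None,fx=3,fy=3),cv2.resize(t["frame"][150:250,395:480],(340,480),interpolation=cv2.INTER_CUBIC)]))
a=np.radians(-54.9); Rm=np.array([[np.cos(a),-np.sin(a)],[np.sin(a),np.cos(a)]]); o=np.array([.4706+.0022,.3713+.0033])
print("red collar/bulb top",[np.round(((proj(p,[*(Rm@[.004,-.081]+o),z]))-[240,95])*3) for z in (.004,.07,.1)])
```

```text
tcp [0.4111 0.3239 0.2016] yaw 35.0 tilt z [ 0.001  0.001 -1.   ]
tool cm [-0.17 -0.17 14.86]
red collar/bulb top [array([223., 240.]), array([221., 300.]), array([220., 338.])]
```

View pics/w8.png

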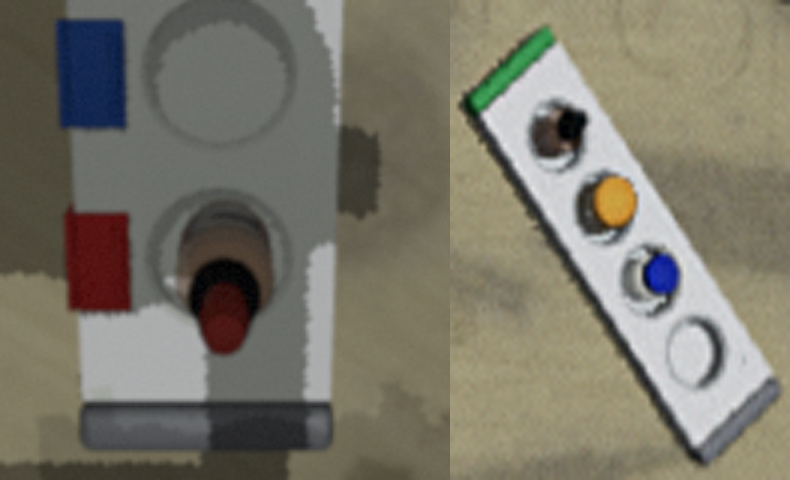

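All three bottles in the block stand in their sockets. The red bulb's top is at about (223,331) in the crop, close to the prediction. I'll pick it up.

{"api": "play_rows", "payload": {
  "gripper": [0, 0, 0, 0, 0, 0, 0, 0, 0],
  "travel": [
    [0, -0.1, 2],
    [0, 0, 3],
    [0, 0, 3],
    [0, 0, 3],
    [0, 0, 2],
    [0, 0, 1],
    [0, 0, 0.6],
    [0, 0, 0.2],
    [0, 0, 0]
  ],
  "twist": [
    [0, 0, 0],
    [0, 0, 0],
    [0, 0, 0],
    [0, 0, 0],
    [0, 0, 0],
    [0, 0, 0],
    [0, 0, 0],
    [0, 0, 0],
    [0, 0, 0]
  ]
}}

```text
time_s: 31.6
tcp_pos: [0.4105, 0.3249, 0.0529]
eef_rot: [-0.0, 0.954, 0.301, 0.001]
ft_force: [-0.7, -0.1, 0.3]
finger_gap: 0.0854
grip_force: 0.0
```

{"api": "play_rows", "payload": {
  "gripper": [1, 1, 1, 1, 1, 1, 1, 1],
  "travel": [
    [0, 0, 0],
    [0, 0, 0],
    [0, 0, 0],
    [0, 0, 0],
    [0, 0, 0],
    [0, 0, 0],
    [0, 0, 0],
    [0, 0, 0]
  ],
  "twist": [
    [0, 0, 0],
    [0, 0, 0],
    [0, 0, 0],
    [0, 0, 0],
    [0, 0, 0],
    [0, 0, 0],
    [0, 0, 0],
    [0, 0, 0]
  ]
}}

```text
time_s: 32.27
tcp_pos: [0.4099, 0.3248, 0.0521]
eef_rot: [-0.0, 0.954, 0.301, 0.0]
ft_force: [-1.5, 0.4, 5.7]
finger_gap: 0.0263
grip_force: 29.5
```

{"api": "play_rows", "payload": {
  "gripper": [1, 1, 1, 1, 1, 1, 1, 1, 1, 1],
  "travel": [
    [0, 0, -1],
    [0, 0, -2],
    [0, 0, -3.5],
    [0, 0, -4],
    [0, 0, -4],
    [0, 0, -4],
    [0, 0, -3.5],
    [0.98, 3.57, 0],
    [0.98, 3.57, 0],
    [0.98, 3.57, 0]
  ],
  "twist": [
    [0, 0, 0],
    [0, 0, 0],
    [0, 0, 0],
    [0, 0, 0],
    [0, 0, 0],
    [0, 0, 0],
    [0, 0, 0],
    [0, 0, 0],
    [0, 0, 0],
    [0, 0, 0]
  ]
}}

```text
time_s: 33.1
tcp_pos: [0.496, 0.253, 0.2731]
eef_rot: [-0.0, 0.953, 0.302, 0.001]
ft_force: [-1.0, -0.1, -1.1]
finger_gap: 0.0264
grip_force: 29.8
```

{"api": "play_rows", "payload": {
  "gripper": [1, 1, 1, 1, 1, 1, 1, 1, 1, 1],
  "travel": [
    [0.98, 3.57, 0],
    [0.98, 3.57, 0],
    [0.98, 3.57, 0],
    [0.98, 3.57, 0],
    [-2.3, 3.27, 0],
    [-2.3, 3.27, 0],
    [-2.3, 3.27, 0],
    [-2.3, 3.27, 0],
    [-2.3, 3.27, 0],
    [-2.3, 3.27, 0]
  ],
  "twist": [
    [0, 0, 0],
    [0, 0, 0],
    [0, 0, 0],
    [0, 0, 0],
    [0, 0, 0],
    [0, 0, 0],
    [0, 0, 0],
    [0, 0, 0],
    [0, 0, 0],
    [0, 0, 0]
  ]
}}

```text
time_s: 33.93
tcp_pos: [0.6085, -0.0824, 0.2723]
eef_rot: [0.0, 0.954, 0.301, 0.0]
ft_force: [0.8, 0.2, -0.6]
finger_gap: 0.0267
grip_force: 29.7
```

{"api": "play_rows", "payload": {
  "gripper": [1, 1, 1, 1, 1, 1, 1, 1, 1, 1],
  "travel": [
    [-2.3, 3.27, 0],
    [-2.3, 3.27, 0],
    [-3.61, 0.8, 0],
    [-3.61, 0.8, 0],
    [-3.61, 0.8, 0],
    [-3.61, 0.8, 0],
    [-3.61, 0.8, 0],
    [-3.61, 0.8, 0],
    [-3.61, 0.8, 0],
    [0, 0, 1]
  ],
  "twist": [
    [0, 0, 0],
    [0, 0, 0],
    [0, 0, 0],
    [0, 0, 0],
    [0, 0, 0],
    [0, 0, 0],
    [0, 0, 0],
    [0, 0, 0],
    [0, 0, 0],
    [0, 0, -4.1]
  ]
}}

```text
time_s: 34.77
tcp_pos: [0.4309, -0.3551, 0.264]
eef_rot: [0.002, 0.943, 0.333, -0.0]
ft_force: [0.7, 0.6, -0.3]
finger_gap: 0.0265
grip_force: 29.8
```

{"api": "play_rows", "payload": {
  "gripper": [1, 1, 1, 1],
  "travel": [
    [0, 0, 3],
    [0, 0, 2.5],
    [0, 0, 0.5],
    [0, 0, 0]
  ],
  "twist": [
    [0, 0, 0],
    [0, 0, 0],
    [0, 0, 0],
    [0, 0, 0]
  ]
}}

```text
time_s: 35.1
tcp_pos: [0.4337, -0.3509, 0.2006]
eef_rot: [-0.001, 0.942, 0.335, -0.001]
ft_force: [0.5, 0.2, 0.1]
finger_gap: 0.0266
grip_force: 29.8
```

Run:
```python
from h import *
for i in range(3):p=camera("wrist")
to(.4353,-.3511,.0545,39.2); s=r.sense(); print(s["finger_gap"],s["grip_force"])
```

```text
tcp [ 0.4347 -0.3516  0.2037] yaw 39.15 tilt z [ 0.002 -0.001 -1.   ]
tool cm [ 0.08 -0.   14.92]
0.026297505626657044 29.802079796791077
```

{"api": "play_rows", "payload": {
  "gripper": [1, 1, 1, 1, 1, 1, 1, 1, 1, 1],
  "travel": [
    [0.08, 0, 2],
    [0, 0, 3.5],
    [0, 0, 3.5],
    [0, 0, 2],
    [0, 0, 1],
    [0, 0, 0.9],
    [0, 0, 0.6],
    [0, 0, 0.6],
    [0, 0, 0.4],
    [0, 0, 0.1]
  ],
  "twist": [
    [0, 0, 0],
    [0, 0, 0],
    [0, 0, 0],
    [0, 0, 0],
    [0, 0, 0],
    [0, 0, 0],
    [0, 0, 0],
    [0, 0, 0],
    [0, 0, 0],
    [0, 0, 0]
  ]
}}

```text
time_s: 36.08
tcp_pos: [0.435, -0.351, 0.0559]
eef_rot: [0.0, 0.942, 0.335, 0.0]
ft_force: [-0.4, -1.2, -1.5]
finger_gap: 0.0269
grip_force: 29.8
```

{"api": "play_rows", "payload": {
  "gripper": [1, 1, 1],
  "travel": [
    [0, 0, 0.1],
    [0, 0, 0.1],
    [0, 0, 0]
  ],
  "twist": [
    [0, 0, 0],
    [0, 0, 0],
    [0, 0, 0]
  ]
}}

```text
time_s: 36.33
tcp_pos: [0.435, -0.3511, 0.0542]
eef_rot: [0.0, 0.942, 0.335, 0.0]
ft_force: [0.4, -0.3, 1.3]
finger_gap: 0.0268
grip_force: 29.9
```

{"api": "play_rows", "payload": {
  "gripper": [1, 1, 0.7, 0.6, 0, 0, 0, 0, 0, 0],
  "travel": [
    [0, 0, 0.04],
    [0, 0, 0],
    [0, 0, 0],
    [0, 0, 0],
    [0, 0, 0],
    [0, 0, 0],
    [0, 0, 0],
    [0, 0, 0],
    [0, 0, 0],
    [0, 0, -1.5]
  ],
  "twist": [
    [0, 0, 0],
    [0, 0, 0],
    [0, 0, 0],
    [0, 0, 0],
    [0, 0, 0],
    [0, 0, 0],
    [0, 0, 0],
    [0, 0, 0],
    [0, 0, 0],
    [0, 0, 0]
  ]
}}

```text
time_s: 37.17
tcp_pos: [0.4339, -0.35, 0.0658]
eef_rot: [-0.002, 0.942, 0.335, -0.001]
ft_force: [-0.7, -0.3, 0.1]
finger_gap: 0.0852
grip_force: 0.0
```

{"api": "play_rows", "payload": {
  "gripper": [0, 0, 0, 0, 0, 0, 0, 0, 0, 0],
  "travel": [
    [0, 0, -3],
    [0, 0, -4],
    [0, 0, -4],
    [0, 0, -4],
    [0, 0, -4],
    [0, 0, -2],
    [-2, 0, 0],
    [-2, 0, 0],
    [0, 0, 0],
    [0, 0, 0]
  ],
  "twist": [
    [0, 0, 0],
    [0, 0, 0],
    [0, 0, 0],
    [0, 0, 0],
    [0, 0, 0],
    [0, 0, 0],
    [0, 0, 0],
    [0, 0, 0],
    [0, 0, 0],
    [0, 0, 0]
  ]
}}

```text
time_s: 38.0
tcp_pos: [0.4033, -0.3765, 0.2783]
eef_rot: [0.0, 0.942, 0.334, 0.0]
ft_force: [-0.1, 0.8, -0.2]
finger_gap: 0.0854
grip_force: 0.0
```

Run:
```python
from h import *
camera("wrist"); t=camera("top"); p=camera("wrist"); s=r.sense(); print(s["time_s"],s["tcp_pos"])
cv2.imwrite("pics/fin.png",np.hstack([cv2.resize(p["frame"][60:400,180:460],(395,480)),cv2.resize(t["frame"][145:255,290:480],(400,480),interpolation=cv2.INTER_CUBIC)]))
for q,z in (("dish",.01),("cylinder_small",.05)):
    for b in boxes_of(t,q)[:1]: print(q,b["score"],b["position"],ray(t,b["position"],z))
```

```text
38.15 [ 0.40414776 -0.37580974  0.27814177]
dish 0.49 [347.3, 218.1] [ 0.43876253 -0.04470277  0.01      ]
```

View pics/fin.png

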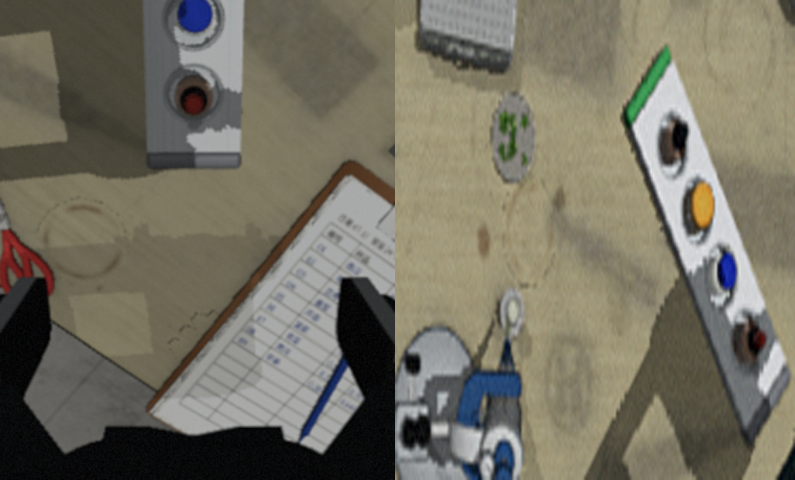

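The right half (top camera) shows black, yellow, blue and red upright in sockets 1 to 4, counted from the green end. The dish at (513,137) and the cylinder at (511,311) look undisturbed. The detector's "dish" hit at (347,218) is actually the cylinder.

```bash
python3 -c "
from bench import r
print(r.sign_off())"
```

```text
the job is handed in; nothing more can be done
None
```

All four bottles stand upright in the cooling block in the order black, yellow, blue, red from the green end, with the dish and cylinder undisturbed, and the job was handed in at about 38 s.

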